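Hang the spine gauge on the hook inside its cabinet

TASK

Put the notched spine gauge away: take it out of its wooden stand by the grip, reach down through the open hatch of the grey gauge cabinet and hang it by its window on the hook inside, pushed back against the sprung pad, behind the hook's upturned tip, and drawn fully down on the hook. The hook may be clamped anywhere along its rail, so feel for it gently, with a light hand and no hard pushes; touch the hatch frame neither with the gauge nor with the gripper, and leave the other things on the bench alone. Leave the gauge hanging upright and still.

Things in the scene. Friction and masses are not known exactly. Their poses are not given: they have to be found in the camera images.
- gauge_grip (a point): centre of the gauge's dark wooden grip: 18 mm thick (x), 36 mm wide (y), 45 mm tall (z); take it across the 18 mm, from above. 152.5 mm above the gauge's lower edge. Axes: x is the plate's normal, y along its width, z up.
- gauge_window (a point): centre of the rectangular window through the gauge's plate, by which it hangs: 16 mm wide (y), 24 mm high (z), in the middle of the width; 29 mm of plate on either side. 78 mm above the lower edge, 74.5 mm below the grip's centre, same axes. The window's upper edge is 12 mm above this point.
- gauge: the spine gauge: steel plate 74 mm wide (y), 5 mm thick (x), 130 mm tall (z), three notches in its lower edge, wooden grip on top, 175 mm tall in all, about 0.25 kg; either face may look forward. Origin in the middle of its lower edge. Starts standing upright in the stand.
- cabinet: grey steel gauge cabinet, fixed: 146 mm deep (x), 190 mm wide (y); sloping top 98 mm high in front, 138 mm at the back, with an open hatch. Origin on the table: the front (let-down flap, 85 mm) towards -x, the back 74 mm towards +x, y to its left, z up. Its floor inside is at z = 9 mm. Hook and sprung pad inside are its parts; over 20 N on any of it is too hard.
- hatch (a point): middle of the hatch opening, in the cabinet's frame x = 31.5, y = 0, z = 126 mm, axes as the cabinet's. The opening goes from x = 2 to 61 mm and y = -70 to +70 mm of the cabinet's frame; its rim stands up to 140 mm high at the back, 120 mm in front.
- hatch_frame: the cabinet's sloping top sheet and the steel rim round the hatch; origin and axes are those of the cabinet. Nothing may touch it.
- hook_line (a point): on the hook's bar top, behind its tip, IF the hook stood mid-rail: x = 37, y = 0, z = 110 mm of the cabinet, its axes. Steel strip hook 12 mm wide, level bar 4 mm thick from the back, front end turned up to z = 119 mm; tip front face x = 33, rear face x = 37 mm. It is clamped (does not slide) with its centre anywhere from y = -21 to +21 mm: unreported, feel for it.
- pad_face (a point): front face of the sprung pad if the hook stood mid-rail (the pad sits on the hook's carriage): x = 40.5, z = 115 mm of the cabinet; 46 mm wide, z = 96 to 134 mm. It leaves 3.5 mm behind the tip for the 5 mm plate, so the plate must push it back (+x): 1.5 N to start, 0.5 N more per mm, at most 9 mm. The plate is behind the tip once its mid-thickness is past x = 39.5 mm.
- hung_line (a point): where the window's centre must end, if the hook stood mid-rail: x = 39.5, z = 98 mm of the cabinet (y as the hook): upper edge of the window down on the bar. The pad pinches the plate against the tip, so the gauge may not sink by its own weight and must be drawn down. The grip's centre is then at z = 172.5 mm, above the cabinet.
- stand: fixed hardwood block, 60 mm (x) by 120 mm (y) by 34 mm high, with an upright slot 7 mm wide and 78 mm long along y, floor at z = 10 mm, in which the gauge stands. Origin in the middle of its underside.
- press_weight: bystander: steel press weight with a knob, 55x60x53 mm, on a pressing board; origin at the middle of its underside
- glue_pot: bystander: pale plastic pot, 73 mm across, 81 mm high; origin at the middle of its underside
- thread_spool: bystander: spool of thread, 47 mm across, 60 mm high; origin at the middle of its underside

How it is judged:
On the way, in this order (a step that is already met when the one before it is completed fails the run):
1. the gauge is lifted clear of its stand (z of gauge_window in the frame of stand above 0.14 m), for 0.1 s.
2. the gauge is inside the hatch with its plate pushed behind the hook's tip, still above its seat (x of gauge_window in the frame of cabinet between 0.039 and 0.052 m and z of gauge_window in the frame of cabinet between 0.101 and 0.125 m), for 0.05 s.
At the end, for the whole second after the job is handed in: The gauge hangs on the hook inside the cabinet: its plate behind the hook's upturned tip (window centre within 3 mm of x = 39.5 mm in the cabinet's frame) and fully down on the bar (window centre at most 2 mm above z = 98 mm), upright within 5 degrees, at rest, released (x of gauge_window in the frame of cabinet between 0.0365 and 0.0425 m and z of gauge_window in the frame of cabinet between 0.095 and 0.1 m and angle between gauge_window's own z axis and vertical below 0.09 rad and linear speed of gauge below 0.01 m/s and angular speed of gauge below 0.05 rad/s); the robot touches nothing.
It fails at once if the gauge touches the hatch frame (contact force between gauge and hatch_frame above 1 N).
It fails at once if the robot touches the cabinet or its hatch frame (contact force between any of the fingers, the arm and cabinet above 1 N).
It fails at once if the gauge is pushed against the hook, the pad or the cabinet with more than 20 N (contact force between gauge and cabinet above 20 N).
It fails at once if a bystander (press weight, glue pot, thread spool) is moved by more than 15 mm (distance of any of press_weight, glue_pot, thread_spool from where it was at the start of the episode above 0.015 m).
It also fails if it takes over 72 s, if anything falls off the work surface, if the arm or the gripper's body presses on something with over 40 N, if the wrist force passes 120 N, or if a joint passes its speed limit or range.

ROBOT

A 7-joint arm with a two-finger parallel gripper is mounted at the origin on the work surface; the furniture and walls round the work are solid. World frame = base frame: x ahead of the robot, y to its left, z up, the work surface at z = 0. Lengths are in m, angles in rad, forces in N, time in s.
With the tool pointing down it reaches from about 0.35 to 0.9 m from the base axis. Payload 8.1 kg.
Tool frame: the origin (TCP) lies on the centre line of the jaws, within the pads' length; the fingertips stand 17 mm ahead of it and the grasp point (between the pads) lies 2 mm behind it; z points along the fingers, y is the direction in which the jaws open and shut (so a half turn about z gives the same grasp; the last joint's range is limited). The gripper opens to 92 mm and grips with 3 to 60 N. Pads are 19 mm wide; open, the fingers measure 130 mm over their backs; the gripper's body (75 mm by 190 mm) begins 47 mm behind the grasp point.
Start: joints at [-1.286, 0.434, 0.025, 1.573, -0.012, 1.134, -0.075], TCP at [0.236, 0.579, 0.244] pointing down, gripper open.
Joint ranges: [-2.62, 2.62], [-0.44, 2.09], [-1.27, 1.32], [0.08, 2.57], [-1.32, 4.46], [0.12, 2], [-2.74, 2.74]. Speed limits (rad/s): [2.22, 2.22, 3.01, 3.01, 3.14, 3.14, 3.14].

INTERFACE

Orientations are given as a rotation vector (axis times angle).
In Python, from cell import arm, imaging, job gives the robot as it stands.
- The arm moves only by the tool jog_arm, never from a script. Its argument "moves" is a list of rows, each an object with "fingers": the closure, from -1 (fully open) to 1 (shut); "xyz": the shift along the tool's x, y, z in cm, a list of three; "angular": the turn, a rotation vector about the tool's x, y, z in rad, a list of three. In form: [{"fingers": fingers, "xyz": [dx, dy, dz], "angular": [ax, ay, az]}, ...]. A call has 1 to 12 rows; each row is the pose to reach, as a shift and turn from the pose commanded when the call began, along the tool's axes at that moment; what a row does not reach only later rows make up. A row lasts 1/8 s, in which the tool goes at most 62.5 mm and 10.7 degrees, less where a joint would pass 70% of its speed; a pose out of reach is approached as far as the arm can. A call with a gripper value outside its range is refused whole. The fingers move at their own pace and stop on an object; "grip_force" is the grip in N (left out, the last holds). Time passes only in rows, so rows that repeat a pose let the fingers close. It gives the time, the measured TCP pose, the force and the opening at its end, in the units of the state.
- arm.observe(): the state, without advancing time (a new reading comes with each control period).
- imaging.get_image(name): name is "side" or "top"; returns the picture (480x640x3 uint8, red, green, blue); there is no depth.
- imaging.camera_params(name): a dict with "fx", "fy", "cx", "cy" (pixels), "rvec" (rotation vector, rad) and "tvec" (3), from world to camera coordinates, as OpenCV has them. Camera axes: x right, y down, z forward; pixel columns grow to the right and rows downward; lengths in m; the calibration is good to about 2 mm. A picture is of the moment at which its call begins. camera_params takes no time and is no camera call.
- job.sign_off(): hands the job in, once; it reports no verdict.
The state is a dict: "clock": time; "joints": joint angles; "dq": joint speeds; "joint_efforts": joint torques, N m; "position": TCP position; "ee_rot": TCP orientation; "force": force on the tool from outside, world axes, zero at the start; "ft_torque": the same for the moment, N m; "width": opening from 0.0 (shut) to 1.0 (fully open).
Only numpy, scipy, OpenCV 4.12 (cv2) and the standard library are available. Lean on these libraries where they do the work, as an engineer would, in place of code of your own. Each camera call takes 0.05 s, during which the arm holds its last target. There are 200 camera calls.

## Working session

There is one attempt and no reset: what is moved stays moved. The work goes in short steps, Python scripts to look and compute and a tool call to move; the robot and the scene stay as the last step left them, time stands still between calls to the robot, and variables do not carry over. Pictures are saved under pics/ and viewed, about 8 in all and at most 12, crops included, and the job is handed in when it is done.

Besides the shell and the picture viewer there is one more tool, called after "Emit:" as name(argument=value, ...) on one line, values as JSON. jog_arm: Moves the arm, as the interface text tells. Its arguments: {"type":"object","properties":{"moves":{"type":"array"},"grip_force":{"type":"number"}},"required":["moves"]}

```bash
mkdir -p pics; ls; python3 - <<'E'
from cell import arm, imaging
import cv2
for n in("side","top"):
    im=imaging.get_image(n); cv2.imwrite(f"pics/{n}0.png",im[:,:,::-1]); print(n,imaging.camera_params(n))
print(arm.observe())
E
```

```text
pics
side {'fx': 613.7082223883767, 'fy': 613.7082223883767, 'cx': 321.1555322075363, 'cy': 237.18772768293738, 'rvec': array([ 1.99231615, -0.56675939,  0.31458113]), 'tvec': array([-0.48009591,  0.239525  ,  1.06994076])}
top {'fx': 572.3485895670966, 'fy': 572.3485895670966, 'cx': 324.0201692593279, 'cy': 247.56348080050148, 'rvec': array([ 2.15701653, -2.16281409,  0.1187832 ]), 'tvec': array([-0.03434573,  0.56114953,  1.43001594])}
{'clock': 0.1, 'joints': array([-1.28563034,  0.43514201,  0.02493325,  1.57400708, -0.01159783,
        1.13401569, -0.07507464]), 'dq': array([-0.00016806, -0.00176952,  0.0013455 , -0.00249205, -0.00026422,
       -0.00090958, -0.00032551]), 'joint_efforts': array([ 3.42868101e-03, -6.69125605e+01,  9.88432691e-01, -3.15146399e+01,
       -6.04021735e-02,  3.74125235e-02,  5.11921189e-05]), 'position': array([0.23618492, 0.57817621, 0.24302962]), 'ee_rot': array([-6.05271240e-01, -3.08256871e+00,  2.22767274e-03]), 'force': array([ 0.10902511,  0.17071121, -0.29241233]), 'ft_torque': array([ 0.03092368, -0.02471495, -0.0290784 ]), 'width': 0.9958482649727818}
```

View pics/side0.png

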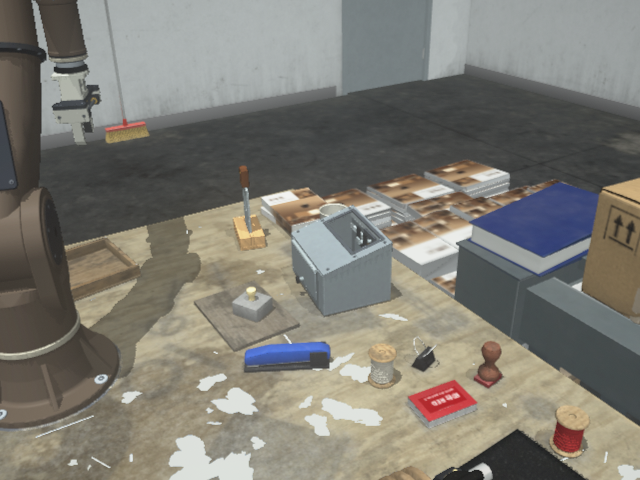

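View pics/top0.png

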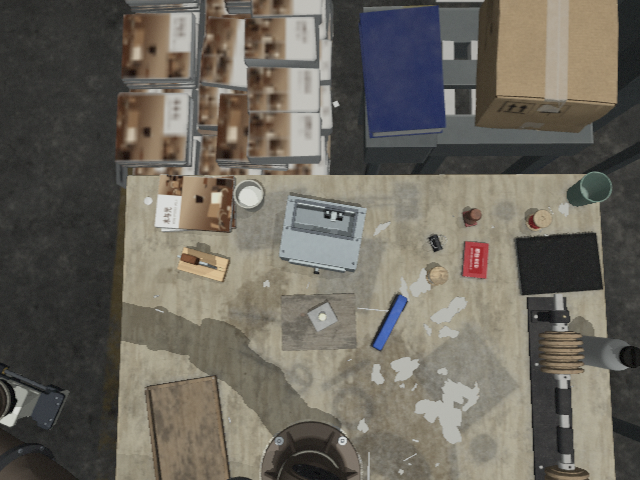

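```bash
python3 - <<'E'
import cv2,numpy as np
t=cv2.imread("pics/top0.png"); s=cv2.imread("pics/side0.png")
a=cv2.resize(t[170:290,170:370],(800,480),interpolation=cv2.INTER_CUBIC)
cv2.imwrite("pics/ct.png",a)
b=cv2.resize(s[155:320,225:400],(800,754),interpolation=cv2.INTER_CUBIC)[:600]
b=cv2.resize(s[155:320,225:400],(630,594),interpolation=cv2.INTER_CUBIC)
cv2.imwrite("pics/cs.png",b)
E
```

```text
(no output)
```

View pics/ct.png

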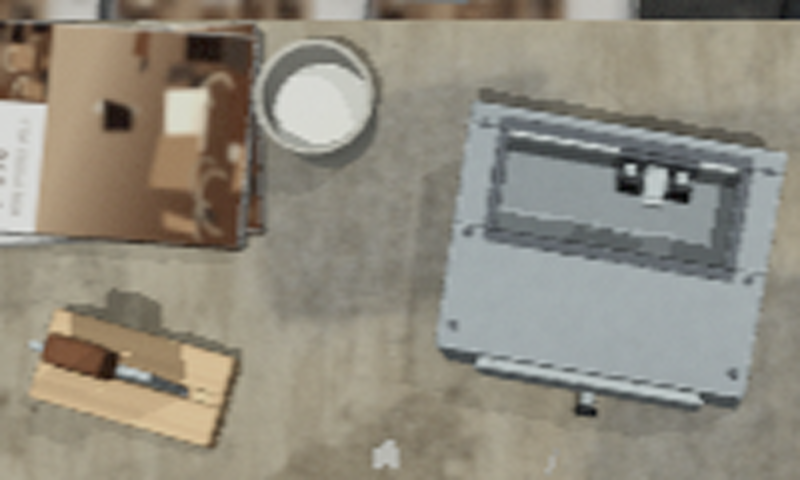

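View pics/cs.png

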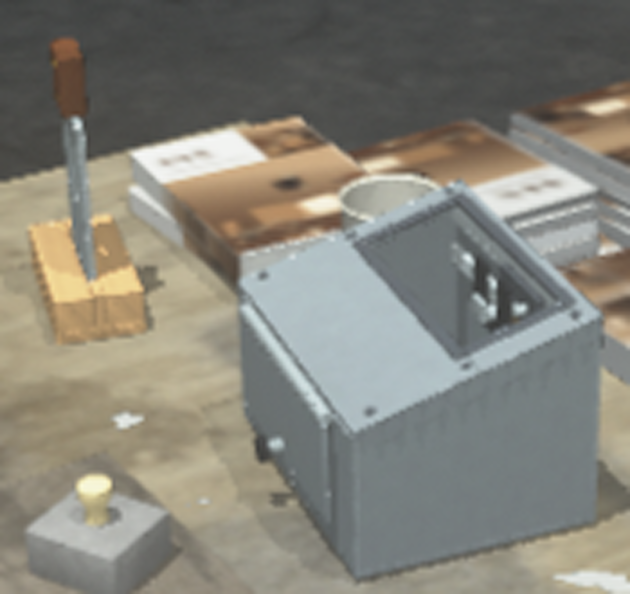

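Top crop: the cabinet's back roof corners are at about (478,103) and (787,152), the hook tip at about (653,203), and the brown grip near (80,355). The side crop shows the same corners, with the hook near (490,288) and the gauge upright at (70,80). Next I fit the poses.

```bash
cat > h.py <<'E'
import cv2,numpy as np
from scipy.optimize import least_squares
from scipy.spatial.transform import Rotation as R
from cell import arm, imaging
C={n:imaging.camera_params(n) for n in("top","side")}
K=lambda c:np.array([[c['fx'],0,c['cx']],[0,c['fy'],c['cy']],[0,0,1.]])
def proj(n,P):
    c=C[n]; return cv2.projectPoints(np.atleast_2d(np.array(P,float)),c['rvec'],c['tvec'],K(c),None)[0][:,0]
def ray(n,uv):
    c=C[n]; r=R.from_rotvec(c['rvec']).as_matrix(); d=r.T@np.linalg.solve(K(c),[uv[0],uv[1],1]); return -r.T@c['tvec'],d/np.linalg.norm(d)
def onz(n,uv,z):
    o,d=ray(n,uv); return o+d*(z-o[2])/d[2]
def tri(ut,us):
    A=np.zeros((3,3));b=np.zeros(3);g=[]
    for n,u in(("top",ut),("side",us)):
        o,d=ray(n,u);M=np.eye(3)-np.outer(d,d);A+=M;b+=M@o;g.append((M,o))
    p=np.linalg.solve(A,b); return p,[np.linalg.norm(M@(p-o))*1e3 for M,o in g]
def fitpose(obs,x0):
    # obs: list (cam, local pt m, pixel); unknown x,y,yaw on table
    def w(q,p): c,s=np.cos(q[2]),np.sin(q[2]); return [q[0]+c*p[0]-s*p[1],q[1]+s*p[0]+c*p[1],p[2]]
    f=lambda q:np.concatenate([proj(n,w(q,p))[0]-u for n,p,u in obs])
    r=least_squares(f,x0,loss='soft_l1'); return r.x,f(r.x).reshape(-1,2)
E
python3 - <<'E'
from h import *
ct=lambda x,y:np.array([x/4+170-.5+.125,y/4+170-.375]); cs=lambda x,y:np.array([x/3.6+225-.36,y/3.6+155-.36])
L=.001
ob=[("top",ct(478,103),(74,95,138)),("top",ct(787,152),(74,-95,138)),("top",ct(505,135),(61,70,139)),
("side",cs(455,183),(74,95,138)),("side",cs(598,318),(74,-95,138)),("side",cs(358,430),(-72,-95,98)),("side",cs(240,285),(-72,95,98)),("side",cs(358,577),(-72,-95,0)),("side",cs(597,522),(74,-95,0)),("top",ct(742,395),(-72,-95,98)),("top",ct(440,348),(-72,95,98))]
ob=[(n,np.array(p)*L,u) for n,u,p in ob]
q,r=fitpose(ob,[.6,0,0]);print("cab",q,np.degrees(q[2]));print(r.round(1))
c,s=np.cos(q[2]),np.sin(q[2])
loc=lambda P:np.array([c*(P[0]-q[0])+s*(P[1]-q[1]),-s*(P[0]-q[0])+c*(P[1]-q[1]),P[2]])*1e3
print("hook top z=119",loc(onz("top",ct(653,203),.119)).round(1))
print("pad sides z134",loc(onz("top",ct(615,170),.125)).round(1),loc(onz("top",ct(692,190),.125)).round(1))
print("tri hook",loc(tri(ct(653,203),cs(490,282))[0]).round(1))
ob=[("top",ct(60,308),(30,60,34)),("top",ct(240,352),(30,-60,34)),("top",ct(212,447),(-30,-60,34)),("top",ct(30,398),(-30,60,34)),
("side",cs(145,292),(-30+60,-60,34)),("side",cs(60,305),(-30,-60,34)),("side",cs(28,228),(-30,60,34))]
ob=[(n,np.array(p)*L,u) for n,u,p in ob]
q2,r=fitpose(ob,[.55,.2,0]);print("stand",q2,np.degrees(q2[2]));print(r.round(1))
m={}
for n in("top","side"):
    im=cv2.imread(f"pics/{n}0.png");h=cv2.cvtColor(im,cv2.COLOR_BGR2HSV)
    k=((h[...,0]<12)&(h[...,1]>110)&(h[...,2]>50)&(h[...,2]<170)).astype(np.uint8)
    w=np.zeros_like(k)
    if n=="top": w[248:272,174:205]=1
    else: w[160:190,235:255]=1
    k*=w; M=cv2.moments(k,True); m[n]=np.array([M['m10']/M['m00'],M['m01']/M['m00']]);print(n,M['m00'],m[n],cv2.boundingRect(k), cv2.minAreaRect(cv2.findNonZero(k)))
print("grip",tri(m['top'],m['side']))
E
```

```text
cab [ 0.5858414  -0.03157077 -0.16090946] -9.219433054772693
[[-1.4  0.3]
 [-0.2  0.3]
 [ 1.2 -0.9]
 [ 1.3 -2.4]
 [ 2.2 -2.5]
 [-0.6 -0.2]
 [-1.  -2. ]
 [ 0.3  1.6]
 [ 0.1  0.4]
 [ 0.9  1.2]
 [-0.7  0.6]]
hook top z=119 [ 35.  -20.9 119. ]
pad sides z134 [ 50.3   4.7 125. ] [ 45.6 -42.9 125. ]
tri hook [ 36.4 -22.  127.2]
stand [ 0.51939029  0.27062156 -0.26065763] -14.934581860816225
[[-0.2  0.2]
 [-0.1  1.1]
 [ 0.5  0.1]
 [ 0.6  0.3]
 [ 1.1 -1.6]
 [-0.5 -1.4]
 [ 0.5 -1.3]]
top 51.0 [188.98039216 258.70588235] (181, 254, 17, 10) ((188.6981201171875, 258.55657958984375), (15.659103393554688, 6.730666637420654), 15.945395469665527)
side 27.0 [242.88888889 171.74074074] (239, 166, 8, 15) ((242.5, 173.0), (14.0, 7.0), 90.0)
grip (array([0.5188319 , 0.27555663, 0.17173414]), [np.float64(1.2799871754155714), np.float64(1.2799871754157952)])
```

```bash
cat >> h.py <<'E'
def delta(p,ang,o=None):
    """shift (cm, tool axes) and turn for TCP world p with tool y at world angle ang (rad), tool down"""
    o=o or arm.observe(); R0=R.from_rotvec(o['ee_rot']).as_matrix(); best=None
    for a in(ang,ang+np.pi):
        y=np.array([np.cos(a),np.sin(a),0]);z=np.array([0,0,-1.]);T=np.c_[np.cross(y,z),y,z]
        v=R.from_matrix(R0.T@T).as_rotvec()
        if best is None or np.linalg.norm(v)<np.linalg.norm(best):best=v
    print("xyz",(R0.T@(np.array(p)-o['position'])*100).round(2),"ang",best.round(4),"q7",o['joints'][6].round(2))
E
python3 -c "
from h import *
print(R.from_rotvec(arm.observe()['ee_rot']).as_matrix().round(3))
delta([.519,.272,.255],-.2607)"
```

```text
[[-0.926  0.378 -0.   ]
 [ 0.378  0.926 -0.001]
 [-0.    -0.001 -1.   ]]
xyz [-37.76 -17.65  -1.17] ang [-1.1000e-03  1.1000e-03  1.4437e+00] q7 -0.08
```

Emit:
jog_arm(moves=[{"fingers":-1,"xyz":[-9,-4,-2],"angular":[0,0,0.18]},{"fingers":-0.3,"xyz":[-14,-7,-2],"angular":[0,0,0.36]},{"fingers":-0.3,"xyz":[-19,-9,-2],"angular":[0,0,0.54]},{"fingers":-0.3,"xyz":[-24,-11,-2],"angular":[0,0,0.72]},{"fingers":-0.3,"xyz":[-29,-13.5,-2],"angular":[0,0,0.9]},{"fingers":-0.3,"xyz":[-34,-16,-2],"angular":[0,0,1.08]},{"fingers":-0.3,"xyz":[-37.8,-17.65,-1.2],"angular":[0,0,1.26]},{"fingers":-0.3,"xyz":[-37.8,-17.65,-1.2],"angular":[0,0,1.444]},{"fingers":-0.3,"xyz":[-37.8,-17.65,-1.2],"angular":[0,0,1.444]},{"fingers":-0.3,"xyz":[-37.8,-17.65,-1.2],"angular":[0,0,1.444]},{"fingers":-0.3,"xyz":[-37.8,-17.65,-1.2],"angular":[0,0,1.444]}])

```text
clock: 1.48
position: [0.5191, 0.2729, 0.2558]
ee_rot: [-2.488, -1.918, -0.0]
force: [0.4, -0.3, 0.6]
width: 0.653
```

```bash
python3 -c "
from h import *
o=arm.observe();print(o['clock'],o['position'],o['force'],o['width'])
delta([.519,.272,.166],-.2607)
a=imaging.get_image('top')[220:300,160:260];b=imaging.get_image('side')[80:270,180:310]
a=cv2.resize(a,(500,400),interpolation=cv2.INTER_CUBIC);b=cv2.resize(b,(300,438),interpolation=cv2.INTER_CUBIC)
c=np.zeros((438,800,3),np.uint8);c[:400,:500]=a;c[:,500:]=b;cv2.imwrite('pics/g1.png',c[:,:,::-1])"
```

```text
1.475 [0.51908728 0.27291356 0.25575074] [ 0.35774182 -0.28774005  0.55565386] 0.6530494808777972
xyz [-0.09  0.02  8.98] ang [-0.0002 -0.0002  0.0034] q7 -0.65
```

View pics/g1.png

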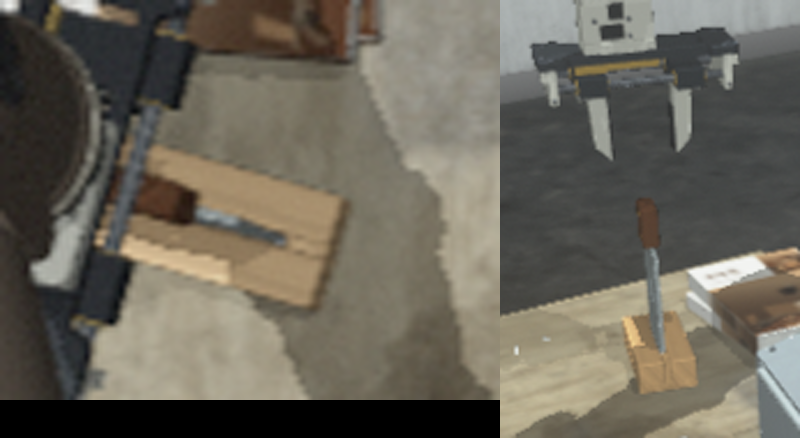

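Pads straddle the grip: fingers at about (600,155) and (680,150) in the side panel, grip at (648,222) between them. Descend and close.

Emit:
jog_arm(moves=[{"fingers":-0.3,"xyz":[0,0,3],"angular":[0,0,0]},{"fingers":-0.3,"xyz":[0,0,6],"angular":[0,0,0]},{"fingers":-0.3,"xyz":[0,0,8],"angular":[0,0,0]},{"fingers":-0.3,"xyz":[0,0,9],"angular":[0,0,0]},{"fingers":-0.3,"xyz":[0,0,9],"angular":[0,0,0]},{"fingers":1,"xyz":[0,0,9],"angular":[0,0,0]},{"fingers":1,"xyz":[0,0,9],"angular":[0,0,0]},{"fingers":1,"xyz":[0,0,9],"angular":[0,0,0]},{"fingers":1,"xyz":[0,0,9],"angular":[0,0,0]}], grip_force=15)

```text
clock: 2.7
position: [0.5196, 0.2723, 0.166]
ee_rot: [-2.492, -1.913, -0.001]
force: [0.1, 0.3, 0.2]
width: 0.26
```

Emit:
jog_arm(moves=[{"fingers":1,"xyz":[0,0,0],"angular":[0,0,0]},{"fingers":1,"xyz":[0,0,0],"angular":[0,0,0]},{"fingers":1,"xyz":[0,0,0],"angular":[0,0,0]},{"fingers":1,"xyz":[0,0,0],"angular":[0,0,0]}], grip_force=25)

```text
clock: 3.2
position: [0.5195, 0.2723, 0.1659]
ee_rot: [-2.492, -1.913, -0.0]
force: [-1.0, 0.2, 3.3]
width: 0.196
```

Emit:
jog_arm(moves=[{"fingers":1,"xyz":[0,0,-0.3],"angular":[0,0,0]},{"fingers":1,"xyz":[0,0,-1],"angular":[0,0,0]},{"fingers":1,"xyz":[0,0,-2.5],"angular":[0,0,0]},{"fingers":1,"xyz":[0,0,-5],"angular":[0,0,0]},{"fingers":1,"xyz":[0,0,-8],"angular":[0,0,0]},{"fingers":1,"xyz":[0,0,-11],"angular":[0,0,0]},{"fingers":1,"xyz":[0,0,-14],"angular":[0,0,0]},{"fingers":1,"xyz":[0,0,-16.5],"angular":[0,0,0]},{"fingers":1,"xyz":[0,0,-17],"angular":[0,0,0]},{"fingers":1,"xyz":[0,0,-17],"angular":[0,0,0]},{"fingers":1,"xyz":[0,0,-17],"angular":[0,0,0]}], grip_force=40)

```text
clock: 4.58
position: [0.519, 0.2721, 0.3346]
ee_rot: [-2.492, -1.913, 0.003]
force: [-0.8, -0.3, -2.7]
width: 0.192
```

```bash
python3 -c "
from h import *
o=arm.observe();print(o['clock'],o['position'],o['force'],o['ft_torque'],o['width'])
b=imaging.get_image('side')[60:260,180:380]
b=cv2.resize(b,(600,600),interpolation=cv2.INTER_CUBIC)
cv2.imwrite('pics/g2.png',b[:,:,::-1])
q=[.58584,-.03157,-.16091];c,s=np.cos(q[2]),np.sin(q[2])
x,y=.022,-.0205
delta([q[0]+c*x-s*y,q[1]+s*x+c*y,.336],q[2])"
```

```text
4.575 [0.51899503 0.27206063 0.33461413] [-0.79511634 -0.27043803 -2.72493369] [-0.1024792   0.114467    0.04808007] 0.19156728456523808
xyz [-29.43  16.68  -0.11] ang [-0.0013  0.0014 -0.1002] q7 -0.68
```

View pics/g2.png

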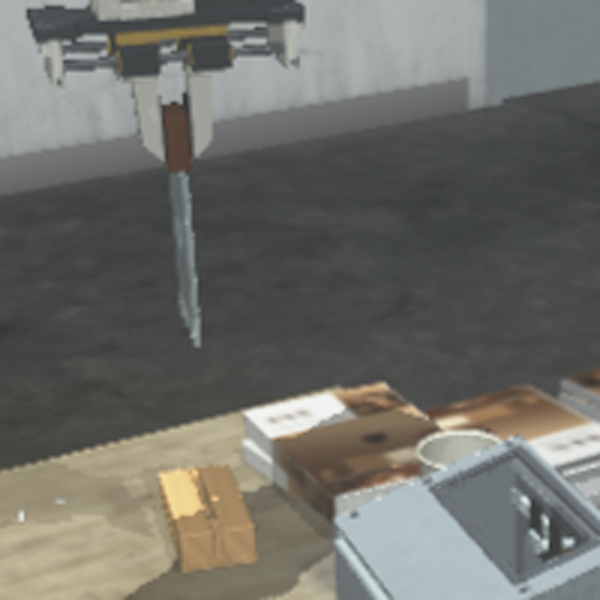

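The gauge is held upright: grip at (178,135), plate bottom at (195,345), 18 mm opening and a weight of about 2.7 N. Next, over the hatch.

Emit:
jog_arm(moves=[{"fingers":1,"xyz":[-1,0.5,-0.3],"angular":[0,0,-0.02]},{"fingers":1,"xyz":[-4,2.2,-0.3],"angular":[0,0,-0.04]},{"fingers":1,"xyz":[-8,4.5,-0.3],"angular":[0,0,-0.06]},{"fingers":1,"xyz":[-12,6.8,-0.3],"angular":[0,0,-0.08]},{"fingers":1,"xyz":[-16,9.1,-0.3],"angular":[0,0,-0.1]},{"fingers":1,"xyz":[-20,11.4,-0.3],"angular":[0,0,-0.1]},{"fingers":1,"xyz":[-24,13.6,-0.3],"angular":[0,0,-0.1]},{"fingers":1,"xyz":[-27,15.3,-0.3],"angular":[0,0,-0.1]},{"fingers":1,"xyz":[-29,16.4,-0.3],"angular":[0,0,-0.1]},{"fingers":1,"xyz":[-29.4,16.7,-0.3],"angular":[0,0,-0.1]},{"fingers":1,"xyz":[-29.4,16.7,-0.3],"angular":[0,0,-0.1]},{"fingers":1,"xyz":[-29.4,16.7,-0.3],"angular":[0,0,-0.1]}])

```text
clock: 6.12
position: [0.6049, -0.0535, 0.3386]
ee_rot: [-2.39, -2.037, -0.0]
force: [-0.1, 0.4, -2.2]
width: 0.193
```

```bash
cat >> h.py <<'E'
Q=[.58584,-.03157,-.16091]
def cab(o=None):
    o=o or arm.observe(); c,s=np.cos(Q[2]),np.sin(Q[2]);d=o['position'][:2]-Q[:2];f=o['force']
    y=R.from_rotvec(o['ee_rot']).as_matrix()
    print("t",o['clock'].__round__(2),"tool in cab mm",(c*d[0]+s*d[1])*1e3,(-s*d[0]+c*d[1])*1e3,"win z",o['position'][2]*1e3-78,"F cab",c*f[0]+s*f[1],-s*f[0]+c*f[1],f[2],"tau",o['ft_torque'].round(2))
    print("axes x,y,z in cab deg", [np.degrees(np.arctan2(y[1,i],y[0,i])-Q[2]).round(2) for i in(0,1)],"zz",y[2].round(4))
E
python3 -c "
from h import *
cab()
a=imaging.get_image('side')[80:320,200:420]
cv2.imwrite('pics/g3.png',cv2.resize(a,(550,600),interpolation=cv2.INTER_CUBIC)[:,:,::-1])"
```

```text
t 6.12 tool in cab mm 22.317823935963172 -18.549142719124 win z 260.63008406809683 F cab -0.16290507286400518 0.41779356785839994 -2.1813994656984907 tau [-0.09  0.1  -0.  ]
axes x,y,z in cab deg [np.float64(90.1), np.float64(0.1)] zz [ 7.e-04 -4.e-04 -1.e+00]
```

View pics/g3.png

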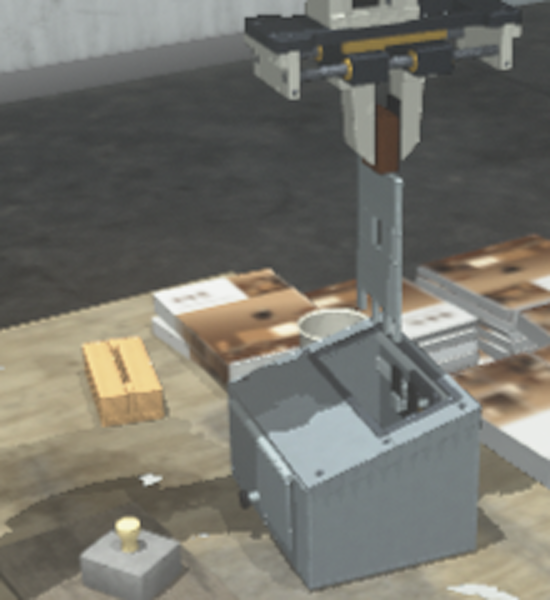

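```bash
python3 -c "
from h import *
c,s=np.cos(Q[2]),np.sin(Q[2])
def w(x,y,z): x,y=x/1e3,y/1e3; return [Q[0]+c*x-s*y,Q[1]+s*x+c*y,z/1e3]
for n,p in dict(win=(19.8,-18.5,260.6),L=(19.8,18.5,250),Rf=(19.8,-55.5,250),Rb=(24.8,-55.5,250),rimBL=(61,70,139),rimBR=(61,-70,139),padtopL=(40.5,3,134)).items():
  u=proj('side',w(*p))[0]; print(n,((u-[200,80]+.3)*2.5).round(1))
u0=proj('side',w(19.8,-18.5,250))[0];u1=proj('side',w(19.8,-17.5,250))[0];print('px(crop) per mm y',(u1-u0)*2.5)
"
```

```text
win [379.1 231.7]
L [359.8 228.3]
Rf [399.4 261.6]
Rb [405.4 260.5]
rimBL [379.9 321.1]
rimBR [453.5 390.2]
padtopL [390.8 362.6]
px(crop) per mm y [-0.53482154 -0.44924365]
```

Emit:
jog_arm(moves=[{"fingers":1,"xyz":[-0.15,-0.2,0],"angular":[0,0,0]},{"fingers":1,"xyz":[-0.15,-0.2,2],"angular":[0,0,0]},{"fingers":1,"xyz":[-0.15,-0.2,4],"angular":[0,0,0]},{"fingers":1,"xyz":[-0.15,-0.2,6],"angular":[0,0,0]},{"fingers":1,"xyz":[-0.15,-0.2,8],"angular":[0,0,0]},{"fingers":1,"xyz":[-0.15,-0.2,9.5],"angular":[0,0,0]},{"fingers":1,"xyz":[-0.15,-0.2,11],"angular":[0,0,0]},{"fingers":1,"xyz":[-0.15,-0.2,12.5],"angular":[0,0,0]},{"fingers":1,"xyz":[-0.15,-0.2,13.8],"angular":[0,0,0]},{"fingers":1,"xyz":[-0.15,-0.2,14.8],"angular":[0,0,0]},{"fingers":1,"xyz":[-0.15,-0.2,14.8],"angular":[0,0,0]},{"fingers":1,"xyz":[-0.15,-0.2,14.8],"angular":[0,0,0]}])

```text
clock: 7.68
position: [0.6031, -0.0562, 0.1911]
ee_rot: [2.393, 2.035, 0.001]
force: [0.9, -0.5, -3.1]
width: 0.194
```

```bash
python3 -c "
from h import *
cab()"
```

```text
t 7.67 tool in cab mm 20.953619656082264 -21.546882005102376 win z 113.14014388245707 F cab 0.9267723229732878 -0.38467044913792736 -3.0618513561630962 tau [-0.16  0.02  0.01]
axes x,y,z in cab deg [np.float64(89.98), np.float64(-0.02)] zz [ 1.e-04  7.e-04 -1.e+00]
```

Emit:
jog_arm(moves=[{"fingers":1,"xyz":[0.15,0.2,0],"angular":[0,0,0]},{"fingers":1,"xyz":[0.15,0.4,0],"angular":[0,0,0]},{"fingers":1,"xyz":[0.15,0.6,0],"angular":[0,0,0]},{"fingers":1,"xyz":[0.15,0.6,0],"angular":[0,0,0]},{"fingers":1,"xyz":[0.15,0.6,0],"angular":[0,0,0]}])

```text
clock: 8.3
position: [0.6089, -0.0556, 0.1907]
ee_rot: [-2.393, -2.035, 0.0]
force: [0.3, 0.0, -1.7]
width: 0.194
```

```bash
python3 -c "
from h import *
cab()"
```

```text
t 8.3 tool in cab mm 26.608414013351037 -20.030901321861815 win z 112.71063537160907 F cab 0.27424004665802765 0.09033058508209366 -1.7451326707533263 tau [-0.12  0.11 -0.02]
axes x,y,z in cab deg [np.float64(89.99), np.float64(-0.01)] zz [-0.e+00 -1.e-04 -1.e+00]
```

Advance slowly: 1 mm per row.

Emit:
jog_arm(moves=[{"fingers":1,"xyz":[0,0.1,0],"angular":[0,0,0]},{"fingers":1,"xyz":[0,0.2,0],"angular":[0,0,0]},{"fingers":1,"xyz":[0,0.3,0],"angular":[0,0,0]},{"fingers":1,"xyz":[0,0.4,0],"angular":[0,0,0]},{"fingers":1,"xyz":[0,0.5,0],"angular":[0,0,0]},{"fingers":1,"xyz":[0,0.5,0],"angular":[0,0,0]},{"fingers":1,"xyz":[0,0.5,0],"angular":[0,0,0]}])

```text
clock: 9.18
position: [0.6134, -0.0563, 0.1906]
ee_rot: [-2.392, -2.035, 0.001]
force: [-3.4, 0.4, -1.9]
width: 0.193
```

```bash
python3 -c "
from h import *
cab()"
```

```text
t 9.18 tool in cab mm 31.21323077051227 -19.981617809221156 win z 112.57041635860963 F cab -3.378758664875103 -0.1214726721179375 -1.9356908089814913 tau [ 0.04  0.85 -0.01]
axes x,y,z in cab deg [np.float64(89.99), np.float64(-0.01)] zz [ 0.e+00 -9.e-04 -1.e+00]
```

Contact with the tip face (mid-plate at about 30.7): the window is off to one side. Image evidence suggests the plate sits towards +y, so I'll back off, shift -y by 2.5 mm and probe again.

Emit:
jog_arm(moves=[{"fingers":1,"xyz":[0,-0.15,0],"angular":[0,0,0]},{"fingers":1,"xyz":[-0.25,-0.3,0],"angular":[0,0,0]},{"fingers":1,"xyz":[-0.25,-0.3,0],"angular":[0,0,0]},{"fingers":1,"xyz":[-0.25,-0.2,0],"angular":[0,0,0]},{"fingers":1,"xyz":[-0.25,-0.1,0],"angular":[0,0,0]},{"fingers":1,"xyz":[-0.25,0,0],"angular":[0,0,0]},{"fingers":1,"xyz":[-0.25,0.1,0],"angular":[0,0,0]},{"fingers":1,"xyz":[-0.25,0.1,0],"angular":[0,0,0]},{"fingers":1,"xyz":[-0.25,0.1,0],"angular":[0,0,0]}])

```text
clock: 10.3
position: [0.6144, -0.059, 0.1907]
ee_rot: [-2.393, -2.036, -0.0]
force: [-0.2, -0.1, -2.2]
width: 0.192
```

```bash
python3 -c "
from h import *
cab()"
```

```text
t 10.3 tool in cab mm 32.60751197730506 -22.462923579245405 win z 112.70878089019138 F cab -0.13752113902122573 -0.10217684051034837 -2.2400950646656557 tau [-0.14  0.   -0.01]
axes x,y,z in cab deg [np.float64(89.99), np.float64(-0.01)] zz [ 0. -0. -1.]
```

No force at x = 32.6: the window is over the tip. Advance 2.5 mm, then feel both sides.

Emit:
jog_arm(moves=[{"fingers":1,"xyz":[0,0.1,0],"angular":[0,0,0]},{"fingers":1,"xyz":[0,0.2,0],"angular":[0,0,0]},{"fingers":1,"xyz":[0,0.25,0],"angular":[0,0,0]},{"fingers":1,"xyz":[0.05,0.25,0],"angular":[0,0,0]},{"fingers":1,"xyz":[0.1,0.25,0],"angular":[0,0,0]},{"fingers":1,"xyz":[0.1,0.25,0],"angular":[0,0,0]},{"fingers":1,"xyz":[0.1,0.25,0],"angular":[0,0,0]}])

```text
clock: 11.18
position: [0.6171, -0.0584, 0.1907]
ee_rot: [2.393, 2.036, 0.0]
force: [-0.4, 0.3, -2.9]
width: 0.197
```

```bash
python3 -c "
from h import *
cab()"
```

```text
t 11.18 tool in cab mm 35.12885453354094 -21.470848791420657 win z 112.73641702359191 F cab -0.43051705199281054 0.20755636748635453 -2.8920325121054034 tau [-0.08  0.1  -0.02]
axes x,y,z in cab deg [np.float64(89.99), np.float64(-0.01)] zz [ 0.  0. -1.]
```

Emit:
jog_arm(moves=[{"fingers":1,"xyz":[-0.12,0,0],"angular":[0,0,0]},{"fingers":1,"xyz":[-0.12,0.1,0],"angular":[0,0,0]},{"fingers":1,"xyz":[-0.12,0.2,0],"angular":[0,0,0]},{"fingers":1,"xyz":[-0.12,0.3,0],"angular":[0,0,0]},{"fingers":1,"xyz":[-0.12,0.4,0],"angular":[0,0,0]},{"fingers":1,"xyz":[-0.12,0.5,0],"angular":[0,0,0]},{"fingers":1,"xyz":[-0.12,0.6,0],"angular":[0,0,0]},{"fingers":1,"xyz":[-0.12,0.6,0],"angular":[0,0,0]},{"fingers":1,"xyz":[-0.12,0.6,0],"angular":[0,0,0]}])

```text
clock: 12.3
position: [0.6226, -0.0605, 0.1906]
ee_rot: [-2.393, -2.035, 0.0]
force: [-2.6, 0.0, -1.4]
width: 0.195
```

```bash
python3 -c "
from h import *
cab()"
```

```text
t 12.3 tool in cab mm 40.89746151833159 -22.666996962155398 win z 112.62456454113487 F cab -2.6163343351711617 -0.4198023136373566 -1.4019473877449147 tau [ 0.05  0.78 -0.07]
axes x,y,z in cab deg [np.float64(89.99), np.float64(-0.01)] zz [ 1.e-04 -5.e-04 -1.e+00]
```

The pad pushes back with 2.6 N, as expected. Push 1 mm further, then lower.

Emit:
jog_arm(moves=[{"fingers":1,"xyz":[0,0.1,0],"angular":[0,0,0]},{"fingers":1,"xyz":[0,0.1,0],"angular":[0,0,0]},{"fingers":1,"xyz":[0,0.1,0.2],"angular":[0,0,0]},{"fingers":1,"xyz":[0,0.1,0.4],"angular":[0,0,0]},{"fingers":1,"xyz":[0,0.1,0.6],"angular":[0,0,0]},{"fingers":1,"xyz":[0,0.1,0.8],"angular":[0,0,0]},{"fingers":1,"xyz":[0,0.1,0.8],"angular":[0,0,0]},{"fingers":1,"xyz":[0,0.1,0.8],"angular":[0,0,0]}])

```text
clock: 13.3
position: [0.6236, -0.0607, 0.1824]
ee_rot: [-2.393, -2.035, 0.001]
force: [-3.4, 0.7, -4.0]
width: 0.194
```

```bash
python3 -c "
from h import *
cab()"
```

```text
t 13.3 tool in cab mm 41.9086185820817 -22.720234397007264 win z 104.43655734662954 F cab -3.5178204163691245 0.1715980071770037 -3.960774852138806 tau [-0.08  0.96 -0.01]
axes x,y,z in cab deg [np.float64(89.99), np.float64(-0.01)] zz [-1.e-04 -6.e-04 -1.e+00]
```

Emit:
jog_arm(moves=[{"fingers":1,"xyz":[0,0,0.1],"angular":[0,0,0]},{"fingers":1,"xyz":[0,0,0.2],"angular":[0,0,0]},{"fingers":1,"xyz":[0,0,0.3],"angular":[0,0,0]},{"fingers":1,"xyz":[0,0,0.4],"angular":[0,0,0]},{"fingers":1,"xyz":[0,0,0.5],"angular":[0,0,0]},{"fingers":1,"xyz":[0,0,0.55],"angular":[0,0,0]},{"fingers":1,"xyz":[0,0,0.6],"angular":[0,0,0]},{"fingers":1,"xyz":[0,0,0.6],"angular":[0,0,0]},{"fingers":1,"xyz":[0,0,0.6],"angular":[0,0,0]}])

```text
clock: 14.42
position: [0.6238, -0.0607, 0.1767]
ee_rot: [-2.393, -2.036, 0.0]
force: [-3.9, 0.5, -1.4]
width: 0.189
```

```bash
python3 -c "
from h import *
cab()"
```

```text
t 14.43 tool in cab mm 42.0926983057005 -22.658058065600805 win z 98.69016307117371 F cab -3.8865335065153204 -0.1161971289065219 -1.4363845596191962 tau [-0.02  1.   -0.04]
axes x,y,z in cab deg [np.float64(89.99), np.float64(-0.01)] zz [ 0.e+00 -1.e-04 -1.e+00]
```

Emit:
jog_arm(moves=[{"fingers":1,"xyz":[0,0,0.05],"angular":[0,0,0]},{"fingers":1,"xyz":[0,0,0.1],"angular":[0,0,0]},{"fingers":1,"xyz":[0,0,0.15],"angular":[0,0,0]},{"fingers":1,"xyz":[0,0,0.15],"angular":[0,0,0]},{"fingers":1,"xyz":[0,0,0.15],"angular":[0,0,0]}])

```text
clock: 15.05
position: [0.6239, -0.0608, 0.1758]
ee_rot: [2.393, 2.035, 0.001]
force: [-5.1, 0.3, 4.1]
width: 0.192
```

```bash
python3 -c "
from h import *
cab()"
```

```text
t 15.05 tool in cab mm 42.250264395323164 -22.71881548731507 win z 97.7626003949214 F cab -5.065210827603228 -0.565102810132853 4.149950446491635 tau [ 0.12  1.41 -0.06]
axes x,y,z in cab deg [np.float64(89.99), np.float64(-0.01)] zz [ 3.e-04  5.e-04 -1.e+00]
```

Seated: the downward force reverses at z ≈ 97.8. Now ease back to x ≈ 39.5 so the plate rests on the tip.

Emit:
jog_arm(moves=[{"fingers":1,"xyz":[0,-0.05,0],"angular":[0,0,0]},{"fingers":1,"xyz":[0,-0.1,0],"angular":[0,0,0]},{"fingers":1,"xyz":[0,-0.15,0],"angular":[0,0,0]},{"fingers":1,"xyz":[0,-0.2,0],"angular":[0,0,0]},{"fingers":1,"xyz":[0,-0.25,0],"angular":[0,0,0]},{"fingers":1,"xyz":[0,-0.25,0],"angular":[0,0,0]},{"fingers":1,"xyz":[0,-0.25,0],"angular":[0,0,0]}])

```text
clock: 15.92
position: [0.6222, -0.0604, 0.1758]
ee_rot: [2.392, 2.035, 0.002]
force: [0.4, -0.1, 4.9]
width: 0.191
```

```bash
python3 -c "
from h import *
cab()"
```

```text
t 15.93 tool in cab mm 40.487924353336005 -22.66924200143409 win z 97.75053793329232 F cab 0.40895645302290096 -0.07109239181034016 4.933452973455204 tau [-0.2  -0.06 -0.05]
axes x,y,z in cab deg [np.float64(89.99), np.float64(-0.01)] zz [ 1.e-04  2.e-03 -1.e+00]
```

Emit:
jog_arm(moves=[{"fingers":0.5,"xyz":[0,0,0],"angular":[0,0,0]},{"fingers":0.3,"xyz":[0,0,0],"angular":[0,0,0]},{"fingers":0.3,"xyz":[0,0,0],"angular":[0,0,0]},{"fingers":0.3,"xyz":[0,0,0],"angular":[0,0,0]},{"fingers":0.3,"xyz":[0,0,0],"angular":[0,0,0]}])

```text
clock: 16.55
position: [0.6213, -0.0603, 0.1752]
ee_rot: [-2.393, -2.036, 0.0]
force: [-0.2, -0.3, -0.4]
width: 0.35
```

```bash
python3 -c "
from h import *
cab();print(arm.observe()['width'])"
```

```text
t 16.55 tool in cab mm 39.61901174759323 -22.697691706386212 win z 97.1681030930929 F cab -0.15187818586103477 -0.3215134268862466 -0.3959960206935051 tau [-0.08  0.1   0.02]
axes x,y,z in cab deg [np.float64(89.99), np.float64(-0.01)] zz [-1.e-04 -1.e-04 -1.e+00]
0.35009812537571555
```

Released, with no load left on the tool. Retreat straight up and look.

Emit:
jog_arm(moves=[{"fingers":0.3,"xyz":[0,0,-0.5],"angular":[0,0,0]},{"fingers":0.3,"xyz":[0,0,-1.5],"angular":[0,0,0]},{"fingers":0.3,"xyz":[0,0,-3],"angular":[0,0,0]},{"fingers":0.3,"xyz":[0,0,-5],"angular":[0,0,0]},{"fingers":0.3,"xyz":[0,0,-8],"angular":[0,0,0]},{"fingers":0.3,"xyz":[0,0,-12],"angular":[0,0,0]},{"fingers":0.3,"xyz":[0,-5,-15],"angular":[0,0,0]},{"fingers":0.3,"xyz":[0,-11,-15],"angular":[0,0,0]},{"fingers":0.3,"xyz":[0,-17,-15],"angular":[0,0,0]},{"fingers":0.3,"xyz":[0,-17,-15],"angular":[0,0,0]},{"fingers":0.3,"xyz":[0,-17,-15],"angular":[0,0,0]},{"fingers":0.3,"xyz":[0,-17,-15],"angular":[0,0,0]}])

```text
clock: 18.05
position: [0.4547, -0.0332, 0.3257]
ee_rot: [2.393, 2.034, 0.001]
force: [-0.2, 0.8, -0.5]
width: 0.351
```

```bash
python3 -c "
from h import *
A=imaging.get_image('side');B=imaging.get_image('top')
a=cv2.resize(A[150:330,240:400],(400,450),interpolation=cv2.INTER_CUBIC);b=cv2.resize(B[170:290,260:370],(400,436),interpolation=cv2.INTER_CUBIC)
v=np.zeros((450,800,3),np.uint8);v[:,:400]=a;v[:436,400:]=b;cv2.imwrite('pics/end.png',v[:,:,::-1])
c,s=np.cos(Q[2]),np.sin(Q[2])
def w(x,y,z): x,y=x/1e3,y/1e3; return [Q[0]+c*x-s*y,Q[1]+s*x+c*y,z/1e3]
print('grip top centre expected in side crop',((proj('side',w(39.5,-20,195))[0]-[240,150])*2.5).round(1),'bottom',((proj('side',w(39.5,-20,150))[0]-[240,150])*2.5).round(1))
print(arm.observe()['position'],arm.observe()['force'])"
```

```text
grip top centre expected in side crop [301.6 130.1] bottom [301. 181.]
[ 0.45440788 -0.03325222  0.32523312] [ 0.4252852  -0.10448724 -0.65925149]
```

View pics/end.png

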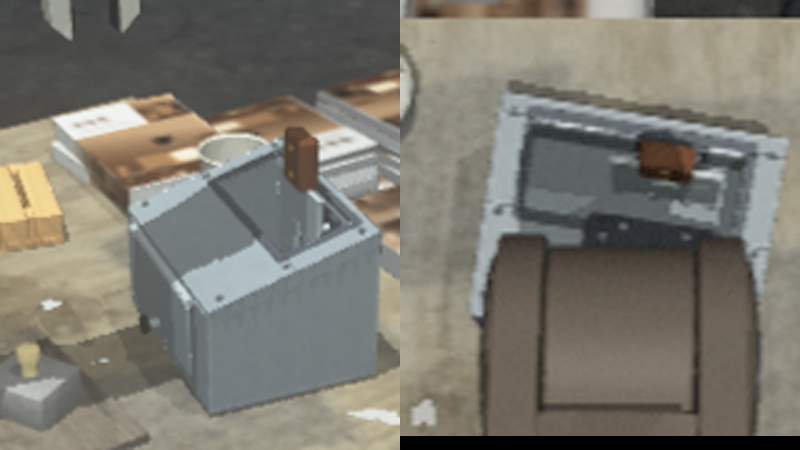

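The gauge hangs upright in the hatch. In the side crop the grip runs from about (301,130) to (301,188), where I expected (301,130) to (301,181). In the top crop it lies over the hook at (667,160). The gripper is clear, so I'm handing in.

```bash
python3 -c "
from cell import job
print(job.sign_off())"
```

```text
the job is handed in; nothing more can be done
None
```

The gauge is hanging on the cabinet hook, released and upright, and I handed the job in at about 18 s of the 72 s allowed. `sign_off` gave no verdict.

- **Finding the hook:** The first gentle probe met the hook's tip with 3.4 N. I shifted 2.5 mm towards -y and the window passed over the tip freely.
- **Hanging it:** I pushed the plate back against the pad (2.6–3.9 N, rising to about 5 N once seated). Then I drew it down until the bar took the load, with the tool reading 98 mm for the window's height. After easing it forward onto the tip, I let go.
- **Forces:** The highest reading I saw was about 6–7 N in any direction, against the 20 N limit. I read forces only between moves. Nothing suggested contact with the hatch frame, and the robot stayed well clear of the bystanders.
- **Last checks:** After release the tool carried no load. The final picture shows the gauge upright, with the top of the grip where I expected it.

Two readings disagreed slightly. In y, the tool's position with the gauge on the hook was about 2 mm past my camera estimate for the hook. In x, it was about 1 mm off when the plate met the tip. Both are within the camera calibration and the play in the grip.

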